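# Seat the reference disc in the bench reader

### The arm

A 7-joint arm with a two-finger parallel gripper is mounted at the origin on the work surface. World frame = base frame: x ahead of the robot, y to its left, z up, the work surface at z = 0. Lengths are in mm, angles in rad, forces in N, time in s.
With the tool pointing down it reaches from about 400 to 875 mm from the base axis. Payload 4.4 kg.
Tool frame: the origin (TCP) lies on the centre line of the jaws, within the pads' length; the fingertips stand 19 mm ahead of it and the grasp point (between the pads) is the TCP; z points along the fingers, y is the line along which they close (so a half turn about z gives the same grasp; the last joint's range is limited). The gripper opens to 85 mm and grips with 20 to 120 N. Pads are 22 mm wide; open, the fingers measure 114 mm over their backs; the gripper's body (76 mm by 85 mm) begins 54 mm behind the grasp point. The pads swing forward as they close: fully open they stand 13 mm farther back than shut.
Start: joints at [1.169, 0.628, 0.038, 1.517, -0.027, 0.996, -0.02], TCP at [214.218, -613.7, 250.313] pointing down, gripper open.
Joint ranges: [-3.06, 3.06], [-0.37, 2.12], [-1.25, 1.32], [0.18, 2.47], [-1.1, 4.24], [0.23, 1.98], [-2.94, 2.94]. Speed limits (rad/s): [2.57, 2.57, 3.14, 3.14, 3.14, 3.14, 3.14].

### API

Orientations are given as [roll, pitch, yaw] about the fixed x, y, z axes, in that order (R = Rz(yaw) Ry(pitch) Rx(roll)).
In Python, from cell import ctrl, viewer, silhouettes gives the robot as it stands.
- The arm moves only by the shell command python3 -m creep 'ROWS'. ROWS is JSON, a list of rows, each an object with "jaw": the gripper command: -1 is shut, 1 is fully open, values between are in proportion; "xyz": the shift along the tool's x, y, z in mm, a list of three; "angular": the turn, a rotation vector about the tool's x, y, z in rad, a list of three. In form: [{"jaw": jaw, "xyz": [tx, ty, tz], "angular": [rx, ry, rz]}, ...]. A call has 1 to 12 rows; each row is the pose to reach, as a shift and turn from the pose commanded when the call began, along the tool's axes at that moment; what a row does not reach only later rows make up. A row lasts 1/8 s, in which the tool goes at most 62.5 mm and 10.7 degrees, less where a joint would pass 70% of its speed; a pose out of reach is approached as far as the arm can. A call with a gripper value outside its range is refused whole. The fingers move at their own pace and stop on an object; the grip force is fixed at half the most. Time passes only in rows, so rows that repeat a pose let the fingers close. It gives the time, the measured TCP pose, the force, the opening and the grip force at its end, in the units of the state.
- ctrl.read_state(): the state, without advancing time (a new reading comes with each control period).
- viewer.get_image(name): name is "scene" or "top" or "wrist"; returns (picture, depth): 400x640x3 uint8, red, green, blue; 400x640 float32, mm along the optical axis (not along the pixel's ray), 0 where there is no reading.
- viewer.camera_model(name): a dict with "fx", "fy", "cx", "cy" (pixels), "T" (4x4, takes a point from camera to world coordinates). Camera axes: x right, y down, z forward; pixel columns grow to the right and rows downward; lengths in mm; the calibration is good to about 2 mm. A picture is of the moment at which its call begins: read the wrist's pose just before it. camera_model takes no time and is no camera call; for the wrist camera it gives the pose at the moment of the call.
- ctrl.finish_job(): hands the job in; it is judged then, once.
Trained networks look in the newest picture that a camera, given by its name, has taken for a name from the list of things; names that differ only in an ending like _2 or _b are one class to them, and where a whole thing is asked for, a point or a joint stands for the part that bears it (a point fixed in the world has none). Each returns a list of dicts, best first, with "score" (0 to 1); they miss things now and then, are a little off and sometimes report something else, mostly with a low value. They report only what shows in the picture. A call takes as long as a camera call. They do not tell look-alikes from the thing itself.
- silhouettes(camera, target): "pixels" (400x640 bool, what is visible of it) and "xy" ([column, row] in pixels, amid what is visible of it).
The state is a dict: "clock": time; "qpos": joint angles; "qd": joint speeds; "tau": joint torques, N m; "eef_pos": TCP position; "tool_rot": TCP orientation; "force": force on the tool from outside, world axes, zero at the start; "torque": the same for the moment, N m; "width": finger opening in mm; "gripper_force": force on a finger pad.
Only numpy, scipy, OpenCV 4.12 (cv2) and the standard library are available. Lean on these libraries where they do the work, as an engineer would, in place of code of your own. Each camera call takes 0.05 s, during which the arm holds its last target. There are 200 camera calls.

### The job

Run the reader's check: with the fingers, gently nudge the orange reference disc across the reader's deck until it drops flat into the round black recess, then press the green start button right down and let it go. Only push the disc: do not pinch it, press hard on it or lift it. Leave the blue disc, the dropper bottle and the tube rack where they are.

Things in the scene. Friction and masses are not known exactly. Their poses are not given: they have to be found in the camera images.
- orange_disc: orange round disc with an amber window, 60 mm across, 9 mm thick, about 70 g, loose, lying flat on the reader's deck to one side of the recess. Origin: centre of its underside; z up through its thickness.
- blue_disc: blue disc of the same size, lying on the deck on the other side of the recess; to be left alone. Origin: centre of its underside.
- reader: white bench reader, fixed, a flat block 250 mm (its x) by 320 mm (its y) by 45 mm high; its flat top is the deck, 45 mm above the work surface. Origin: centre of its underside; its x points from the robot's side to the button's side, z up. The recess is at its centre; the start button stands on the deck 92 mm from the centre along its +x.
- recess (a point): centre of the floor of the round black recess in the deck: 64 mm across, 8 mm deep with a small (1.5 mm) chamfer, so the floor is 37 mm above the work surface. A seated disc stands 1 mm proud of the deck and can shift 2 mm either way. A disc pushed over it tips in at the far side first and falls flat when its trailing edge clears the rim.
- start_top (a point): centre of the top of the green start button, 28 mm across, standing 22 mm above the deck in a grey round housing 44 mm across and 12 mm high; it is pressed straight down.
- start (a joint): travel of the start button in m: 0 up, 0.006 fully down; a spring brings it back (about 1.5 N starts it moving, 5 N holds it fully down).
- dropper: small amber dropper bottle, 32 mm across, 75 mm tall, standing loose on the work surface beside the reader. Origin: centre of its underside.
- tube_rack: black tube rack, 75 by 150 by 45 mm (its x, y, z), with capped tubes up to 104 mm tall, standing loose on the work surface beside the reader. Origin: centre of its underside.
There are look-alikes about, which are no part of the job. Of the things like the orange_disc, leave any that is purple, red or yellow; of the rest the larger one is meant.

How it is judged (in metres and radians):
On the way, in this order (a step that is already met when the one before it is completed fails the run):
1. the orange disc lies flat in the recess (horizontal distance between orange_disc and recess below 0.004 m and z of orange_disc in the frame of recess below 0.002 m and angle between orange_disc's own z axis and vertical below 0.05 rad), for 0.2 s.
2. the start button is pressed down (value of joint start above 0.0045 m), for 0.05 s.
At the end, for the whole second after the job is handed in: The orange disc rests flat in the recess (4 mm of its centre, underside 2 mm of its floor, tilt under 0.05 rad), the button was pressed at least 4.5 mm and is up again (under 1.5 mm), and the blue disc (8 mm), dropper bottle and tube rack (10 mm) are where they were (all of step 1 and linear speed of orange_disc below 0.01 m/s and value of joint start below 0.0015 m and distance of blue_disc from where it was at the start of the episode below 0.008 m and distance of each of dropper, tube_rack from where it was at the start of the episode below 0.01 m); the robot touches nothing.
It fails at once if the orange disc is lifted more than 10 mm off the deck, or tipped up more than 35 degrees (z of orange_disc in the frame of reader above 0.055 m or angle between orange_disc's own z axis and vertical above 0.61 rad).
It fails at once if the orange disc is squeezed or pressed with more than 18 N (contact force between the fingers and orange_disc above 18 N).
It fails at once if the start button is pressed before the disc is seated (value of joint start above 0.003 m and not (horizontal distance between orange_disc and recess below 0.004 m and z of orange_disc in the frame of recess below 0.002 m and angle between orange_disc's own z axis and vertical below 0.05 rad)).
It fails at once if the blue disc is moved (8 mm) (distance of blue_disc from where it was at the start of the episode above 0.008 m).
It fails at once if the dropper bottle or the tube rack is moved (10 mm) or tipped (distance of any of dropper, tube_rack from where it was at the start of the episode above 0.01 m or angle between dropper's own z axis and vertical above 0.3 rad).
It also fails if it takes over 45 s, if anything falls off the work surface, if the arm or the gripper's body presses on something with over 40 N, if the wrist force passes 120 N, or if a joint passes its speed limit or range.

## Working session

There is one attempt and no reset: what is moved stays moved. The work goes in short steps, Python scripts to look and compute and a shell command to move; the robot and the scene stay as the last step left them, time stands still between calls to the robot, and variables do not carry over. Pictures are saved under pics/ and viewed, at most 10 in all, crops included, and the job is handed in when it is done.

```bash
mkdir -p pics
cat > h.py <<'E'
import numpy as np, cv2
from cell import ctrl, viewer, silhouettes
def grab(n,f=None):
    M=viewer.camera_model(n); p,d=viewer.get_image(n)
    if f: cv2.imwrite('pics/'+f,p[:,:,::-1])
    return p,d,M
def world(M,d,u,v,z=None):
    """world points for pixels, from depth, or intersecting plane z"""
    u=np.asarray(u,float);v=np.asarray(v,float)
    r=np.stack([(u-M['cx'])/M['fx'],(v-M['cy'])/M['fy'],np.ones_like(u)],-1)
    T=np.array(M['T']);R=r@T[:3,:3].T
    s=d[v.astype(int),u.astype(int)] if z is None else (z-T[2,3])/R[...,2]
    return T[:3,3]+R*np.asarray(s)[...,None]
E
python3 - <<'E'
from h import *
np.set_printoptions(precision=1,suppress=True)
for n in ['top','scene']:
    p,d,M=grab(n,n+'0.png')
    for t in ['orange_disc','blue_disc','reader','start_top','dropper','tube_rack']:
        for o in silhouettes(n,t)[:4]:
            v,u=np.nonzero(o['pixels']); 
            if len(u)<5: continue
            w=world(M,d,u,v); w=w[d[v,u]>0]
            print(n,t,round(o['score'],2),np.round(o['xy']),len(u),'med',np.median(w,0),'ext',np.percentile(w,2,0),np.percentile(w,98,0),'rgb',np.median(p[v,u],0))
s=ctrl.read_state();print(s['clock'],s['eef_pos'],s['tool_rot'],s['width'])
E
```

```text
top orange_disc 0.85 [388. 304.] 611 med [ 340.3 -129.6    9.3] ext [ 314.  -155.9    5. ] [ 367.8 -103.7   13.1] rgb [177.  25.  22.]
top orange_disc 0.84 [430. 231.] 576 med [ 494.4 -211.9    9.4] ext [ 466.2 -238.9    5.6] [ 519.1 -185.9   13. ] rgb [ 96.  41. 127.]
top orange_disc 0.78 [331. 292.] 308 med [362.1   0.5   6.9] ext [342.8 -18.9   3. ] [381.4  20.1  10.7] rgb [211. 175.   0.]
top orange_disc 0.73 [367. 203.] 573 med [556.7 -72.   54.6] ext [531.1 -97.2  51.1] [582.6 -46.5  57.9] rgb [145.  82.  30.]
top blue_disc 0.69 [272. 220.] 621 med [512.6 127.3  54.7] ext [487.2 101.7  50.1] [538.5 155.   58.1] rgb [ 97. 121. 164.]
top reader 0.78 [320. 202.] 16008 med [554.8  23.5  45.3] ext [ 432.4 -129.1   36.6] [674.3 177.2  54.6] rgb [186. 182. 170.]
top dropper 0.49 [208. 198.] 230 med [552.7 253.5  50.4] ext [540.8 243.8   8.4] [570.8 271.3  77.1] rgb [71. 37. 17.]
top tube_rack 0.93 [446. 177.] 2892 med [ 610.7 -242.1   45.3] ext [ 570.1 -317.6    0.6] [ 655.2 -170.7  104.8] rgb [27. 25. 26.]
scene orange_disc 0.87 [279. 185.] 388 med [557.7 -72.8  55.3] ext [ 529.9 -10
[... 457 characters left out ...]
.]
scene blue_disc 0.87 [355. 218.] 458 med [513.9 127.   55.4] ext [483.5  99.   47.1] [539.6 154.3  59.4] rgb [ 91.  107.5 132. ]
scene reader 0.86 [311. 212.] 11671 med [580.8  40.7  45.9] ext [ 434.  -130.5   14.2] [679.9 183.   55. ] rgb [158. 157. 144.]
scene start_top 0.48 [285. 228.] 112 med [646.3  25.1  67.2] ext [632.8  12.8  60.9] [658.5  37.   70.9] rgb [ 60. 106.  65.]
scene dropper 0.6 [388. 269.] 291 med [562.9 261.5  47.5] ext [534.4 243.4   2.2] [571.5 273.8  78.1] rgb [90. 77. 70.]
scene tube_rack 0.57 [219. 171.] 1874 med [ 623.3 -227.8   46. ] ext [ 576.  -316.8    7.4] [ 658.2 -170.6  105.4] rgb [60. 60. 59.]
0.7 [ 214.2 -613.7  250.3] [-3.1 -0.   0.3] 85.23938051853513
```

Run:
```python
from h import *
np.set_printoptions(precision=1,suppress=True)
p,d,M=grab('top')
c=cv2.resize(p[100:320,190:490],None,fx=2.6,fy=2.6,interpolation=cv2.INTER_CUBIC);cv2.imwrite('pics/topc.png',c[:,:,::-1])
g=p.max(2); m=np.zeros_like(g); m[(g<70)]=1
n,l,st,ce=cv2.connectedComponentsWithStats(m)
for i in range(1,n):
    if st[i,4]>60: print('dark',st[i],ce[i],world(M,d,ce[i][0],ce[i][1],45.))
P=p.astype(int);gm=((P[:,:,1]-P[:,:,0]>30)&(P[:,:,1]-P[:,:,2]>20)).astype(np.uint8)
n,l,st,ce=cv2.connectedComponentsWithStats(gm)
for i in range(1,n):
    if st[i,4]>20: print('green',st[i],ce[i],world(M,d,ce[i][0],ce[i][1],67.))
o=silhouettes('top','reader')[0]['pixels'].astype(np.uint8)
k=cv2.findContours(o,0,2)[0];k=max(k,key=cv2.contourArea)[:,0];w=world(M,d,k[:,0],k[:,1],45.)
print('reader',cv2.minAreaRect(w[:,:2].astype(np.float32)))
for t,z in [('orange_disc',54.),('blue_disc',54.)]:
  for o in silhouettes('top',t):
    v,u=np.nonzero(o['pixels']);print(t,world(M,d,u.mean(),v.mean(),z))
print(M['fx'],np.array(M['T']))
```

```text
dark [520  79  20  40 135] [528.3  94.8] [ 792.5 -430.1   45. ]
dark [540 120  17  46 150] [547.5 146.4] [ 677.4 -466.    45. ]
dark [269 154  34  13 188] [285.8 160.3] [644.   98.7  45. ]
dark [ 405  154   78   46 2176] [443.2 177.3] [ 608.5 -240.8   45. ]
dark [  0 187  74 182 647] [ 36.5 277. ] [387.4 628.2  45. ]
dark [306 188  29  29 536] [320.3 202.1] [552.8  23.   45. ]
dark [204 195  10   9  73] [208.5 199. ] [558.  264.7  45. ]
dark [ 472  319  168   73 2880] [564.1 357.8] [ 235.8 -478.    45. ]
dark [414 350  77  29 676] [455.4 365.2] [ 217.7 -256.7   45. ]
dark [460 382  35   7  78] [476.4 383.7] [ 181.9 -298.3   45. ]
green [314 152  13  13 130] [319.7 157.8] [644.9  25.   67. ]
green [272 155  27  10 251] [285.2 159.8] [640.2  98.2  67. ]
reader ((553.7572021484375, 24.26373291015625), (257.1954040527344, 324.28411865234375), 0.5662187933921814)
orange_disc [ 345.3 -122.6   54. ]
orange_disc [722.3 -89.   54. ]
orange_disc [365.7   1.6  54. ]
orange_disc [ 490.1 -200.    54. ]
orange_disc [556.1 -73.   54. ]
blue_disc [511.9 127.7  54. ]
blue_disc [553.3 253.7  54. ]
440.5097210670606 [[  0.   -1.    0.1 440.6]
 [ -1.   -0.    0.   21.1]
 [ -0.   -0.1  -1.  985.3]
 [  0.    0.    0.    1. ]]
```

View pics/topc.png

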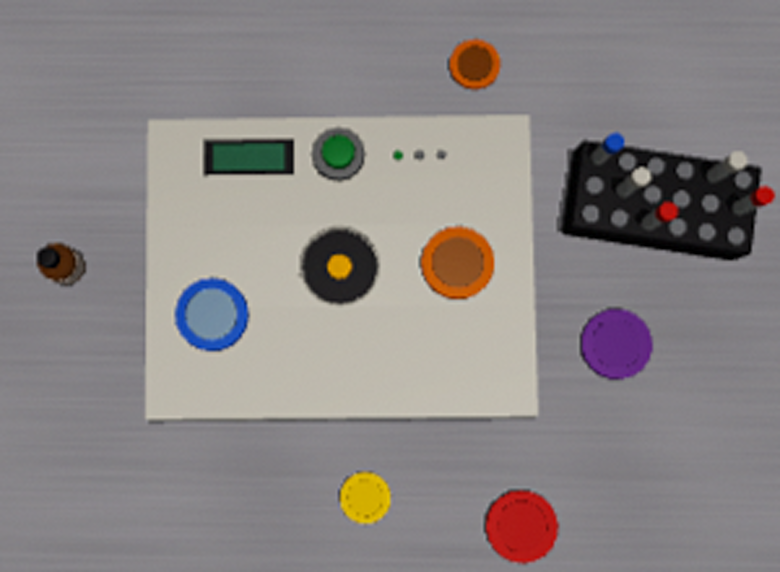

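The crop shows the orange disc on the deck at (457,262), the recess at (339,265), the button at (338,151) and the blue disc at (212,314). The rack is to the right and the small orange look-alike is on the bench at (475,64). I'll push along world +y with both fingertips cradling the disc.

```bash
cat >> h.py <<'E'
from scipy.spatial.transform import Rotation as Ro
def rel(target,yaw=None):
    s=ctrl.read_state(); R=Ro.from_euler('xyz',s['tool_rot'])
    G=Ro.from_euler('xyz',[np.pi,0,yaw]) if yaw is not None else R
    print('t',s['clock'],'pos',np.round(s['eef_pos'],1),'rot',np.round(s['tool_rot'],3),'F',np.round(s['force'],1),'w',round(s['width'],1))
    print('xyz',np.round(R.inv().apply(np.array(target)-s['eef_pos']),1),'ang',np.round((R.inv()*G).as_rotvec(),3))
E
python3 -c "
from h import *
rel([556.5,-134,200],np.pi/2)"
```

```text
t 0.9 pos [ 214.2 -613.7  250.4] rot [ 3.141 -0.     0.336] F [ 0.8 -0.5 -0.7] w 85.3
xyz [ 481.2 -340.1   50.3] ang [ 0.     0.    -1.235]
```

```bash
python3 -m creep '[{"jaw":-0.18,"xyz":[48,-34,0],"angular":[0,0,-0.12]},{"jaw":-0.18,"xyz":[96,-68,0],"angular":[0,0,-0.25]},{"jaw":-0.18,"xyz":[144,-102,0],"angular":[0,0,-0.37]},{"jaw":-0.18,"xyz":[192,-136,0],"angular":[0,0,-0.5]},{"jaw":-0.18,"xyz":[240,-170,0],"angular":[0,0,-0.62]},{"jaw":-0.18,"xyz":[288,-204,10],"angular":[0,0,-0.74]},{"jaw":-0.18,"xyz":[336,-238,20],"angular":[0,0,-0.87]},{"jaw":-0.18,"xyz":[385,-272,30],"angular":[0,0,-1.0]},{"jaw":-0.18,"xyz":[433,-306,40],"angular":[0,0,-1.12]},{"jaw":-0.18,"xyz":[481.2,-340.1,50],"angular":[0,0,-1.235]},{"jaw":-0.18,"xyz":[481.2,-340.1,50],"angular":[0,0,-1.235]},{"jaw":-0.18,"xyz":[481.2,-340.1,50],"angular":[0,0,-1.235]}]'
python3 - <<'E'
from h import *
np.set_printoptions(precision=1,suppress=True)
rel([556.5,-134,75],np.pi/2)
p,d,M=grab('wrist','w1.png')
for t in ['orange_disc','reader']:
  for o in silhouettes('wrist',t)[:3]:
    v,u=np.nonzero(o['pixels']);w=world(M,d,u,v);w=w[d[v,u]>0]
    print(t,o['score'],len(u),o['xy'],np.median(p[v,u],0),world(M,d,u.mean(),v.mean(),54.),np.percentile(w,2,0),np.percentile(w,98,0))
m=(p.max(2)<60).astype(np.uint8);n,l,st,ce=cv2.connectedComponentsWithStats(m)
for i in range(1,n):
    if st[i,4]>300: print('dark',st[i],ce[i],world(M,d,ce[i][0],ce[i][1],45.))
E
```

```text
clock: 2.4
eef_pos: [556.1, -134.7, 200.2]
tool_rot: [-3.141, 0.001, 1.57]
force: [-0.6, -0.8, -0.3]
width: 35.1
gripper_force: 0.0
t 2.4 pos [ 556.1 -134.7  200.2] rot [-3.1  0.   1.6] F [-0.6 -0.8 -0.3] w 35.1
xyz [  0.8   0.5 125.2] ang [-0.  0. -0.]
orange_disc 0.97 2123 [514.7, 128.5] [137.  85.  51.] [709. -88.  54.] [ 716.5 -113.6    0.3] [758.2 -74.3   7.4]
orange_disc 0.89 2044 [78.4, 19.0] [210. 182.  54.] [393.2 -12.7  54. ] [342.6 -20.    0.4] [383.    8.7   7.4]
orange_disc 0.79 5184 [315.7, 108.2] [180. 129.  81.] [556.3 -72.6  54. ] [ 529.7 -100.1   51.6] [583.  -46.7  54.9]
reader 0.6 56872 [308.6, 67.5] [202. 204. 193.] [555.2 -59.7  54. ] [ 435.4 -133.5   42.4] [676.   -0.7  45.6]
dark [   28   209   570   191 42664] [320.9 341.3] [ 563.7 -287.2   45. ]
```

View pics/w1.png

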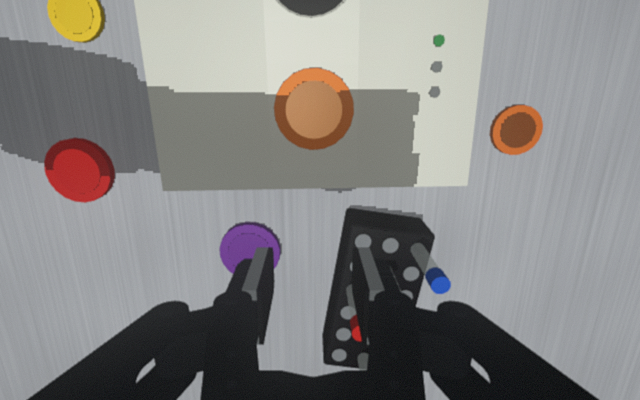

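The wrist view confirms the orange disc at (315,108), which is world (556,-73). The recess is at the top edge (312,0), and the deck edge nearest the gripper is at y≈-135. Next I descend behind the disc.

```bash
python3 -m creep '[{"jaw":-0.18,"xyz":[11,0,50],"angular":[0,0,0]},{"jaw":-0.18,"xyz":[11,0,100],"angular":[0,0,0]},{"jaw":-0.18,"xyz":[11,0,130],"angular":[0,0,0]},{"jaw":-0.18,"xyz":[11,0,134],"angular":[0,0,0]},{"jaw":-0.18,"xyz":[11,0,134],"angular":[0,0,0]}]'
python3 - <<'E'
from h import *
np.set_printoptions(precision=1,suppress=True)
rel([556.5,-124,64],np.pi/2)
p,d,M=grab('wrist','w2.png')
s,ds,Ms=grab('scene')
# finger points in scene camera: lowest z near the gripper
v,u=np.mgrid[0:400,0:640];w=world(Ms,ds,u,v);ok=(ds>0)&(abs(w[...,0]-556)<45)&(w[...,1]<-104)&(w[...,1]>-150)&(s.max(2)<90)&(w[...,2]<110)
print(ok.sum(),np.percentile(w[ok],[0,2,5],axis=0) if ok.sum() else '')
cv2.imwrite('pics/s2.png',cv2.resize(s[110:260,180:400],None,fx=3.5,fy=3.5,interpolation=2)[:,:,::-1])
E
```

```text
clock: 3.18
eef_pos: [556.9, -123.9, 67.2]
tool_rot: [3.14, 0.0, 1.569]
force: [-0.2, -0.2, -0.0]
width: 35.1
gripper_force: 0.0
t 3.175 pos [ 556.9 -123.9   67.2] rot [3.1 0.  1.6] F [-0.2 -0.2 -0. ] w 35.1
xyz [-0.1 -0.4  3.2] ang [ 0.  0. -0.]
281 [[ 511.1 -137.1   45.5]
 [ 512.6 -134.3   46.1]
 [ 515.7 -132.8   47.2]]
```

View pics/s2.png

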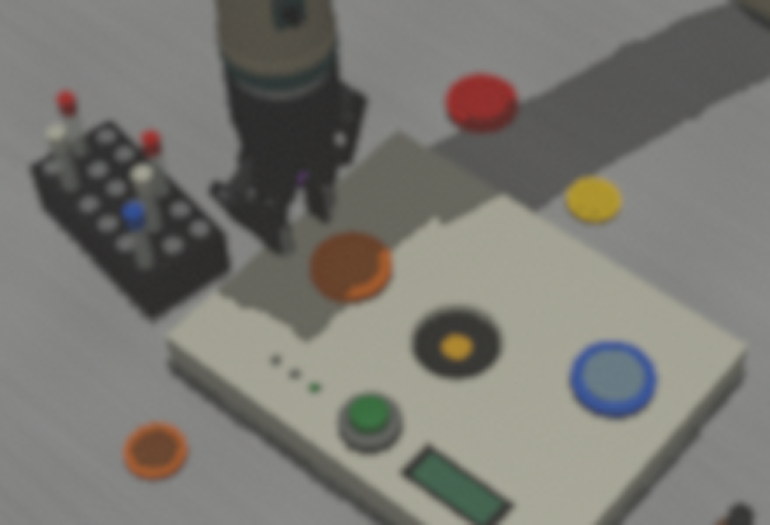

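Scene view: the fingers are behind the orange disc, with tips near (290,250) and (322,215) and clear of the rack. I'll step down gently to feel for the deck.

```bash
for i in 1; do python3 -m creep '[{"jaw":-0.18,"xyz":[0,0,2],"angular":[0,0,0]},{"jaw":-0.18,"xyz":[0,0,2],"angular":[0,0,0]}]'; done
```

```text
clock: 3.52
eef_pos: [556.8, -123.2, 65.0]
tool_rot: [3.141, 0.0, 1.571]
force: [0.1, 0.0, 0.3]
width: 34.7
gripper_force: 0.0
```

```bash
python3 -m creep '[{"jaw":-0.18,"xyz":[0,0,1.5],"angular":[0,0,0]},{"jaw":-0.18,"xyz":[0,0,1.5],"angular":[0,0,0]}]'
```

```text
clock: 3.78
eef_pos: [556.7, -123.1, 63.2]
tool_rot: [3.141, 0.0, 1.571]
force: [-0.6, -0.7, 4.2]
width: 35.1
gripper_force: 1.9
```

Contact is at TCP z≈63.4. I'll raise 3.5 mm and push.

```bash
python3 -m creep '[{"jaw":-0.18,"xyz":[0,0,-3.5],"angular":[0,0,0]},{"jaw":-0.18,"xyz":[4,-0.3,-3.5],"angular":[0,0,0]},{"jaw":-0.18,"xyz":[8,-0.3,-3.5],"angular":[0,0,0]},{"jaw":-0.18,"xyz":[12,-0.3,-3.5],"angular":[0,0,0]},{"jaw":-0.18,"xyz":[15,-0.3,-3.5],"angular":[0,0,0]},{"jaw":-0.18,"xyz":[18,-0.3,-3.5],"angular":[0,0,0]},{"jaw":-0.18,"xyz":[23,-0.5,-3.5],"angular":[0,0,0]},{"jaw":-0.18,"xyz":[28,-0.7,-3.5],"angular":[0,0,0]},{"jaw":-0.18,"xyz":[34,-0.9,-3.5],"angular":[0,0,0]},{"jaw":-0.18,"xyz":[40,-1.1,-3.5],"angular":[0,0,0]},{"jaw":-0.18,"xyz":[46,-1.3,-3.5],"angular":[0,0,0]},{"jaw":-0.18,"xyz":[50,-1.5,-3.5],"angular":[0,0,0]}]'
cat > look.py <<'E'
from h import *
import sys
np.set_printoptions(precision=1,suppress=True)
rel([553.3,-12,67],np.pi/2)
for n in ['wrist','top']:
    p,d,M=grab(n,sys.argv[1]+n+'.png')
    for o in silhouettes(n,'orange_disc'):
        v,u=np.nonzero(o['pixels']);c=world(M,d,u.mean(),v.mean(),54.);w=world(M,d,u,v);w=w[d[v,u]>0]
        if abs(c[0]-555)<40 and -120<c[1]<60: print(n,round(o['score'],2),len(u),c,np.percentile(w,[3,50,97],axis=0).ravel())
    if n=='wrist':
        m=(p.max(2)<70).astype(np.uint8);k,l,st,ce=cv2.connectedComponentsWithStats(m)
        for i in range(1,k):
            if st[i,4]>300: print('dark',st[i],world(M,d,ce[i][0],ce[i][1],45.))
E
python3 look.py a
```

```text
clock: 5.28
eef_pos: [555.0, -72.4, 66.3]
tool_rot: [3.142, -0.0, 1.571]
force: [-0.7, -0.2, 0.7]
width: 35.3
gripper_force: 0.2
t 5.275 pos [555.  -72.4  66.3] rot [ 3.1 -0.   1.6] F [-0.7 -0.2  0.7] w 35.3
xyz [60.4 -1.7 -0.7] ang [ 0. -0.  0.]
wrist 0.74 16363 [554.7 -34.3  54. ] [529.3 -61.4  52.1 554.6 -34.5  53.4 580.1 -10.2  54.6]
dark [ 235    0  154  117 8002] [559.5  21.6  45. ]
dark [ 502    0   59   91 1132] [631.   19.5  45. ]
dark [539   0  44  67 765] [644.   23.7  45. ]
dark [   28   248   570   152 37369] [ 555.4 -121.6   45. ]
top 0.58 473 [552.2 -30.1  54. ] [528.9 -52.5  51.3 550.3 -29.6  54.6 580.1  -8.6  58.3]
```

View pics/awrist.png

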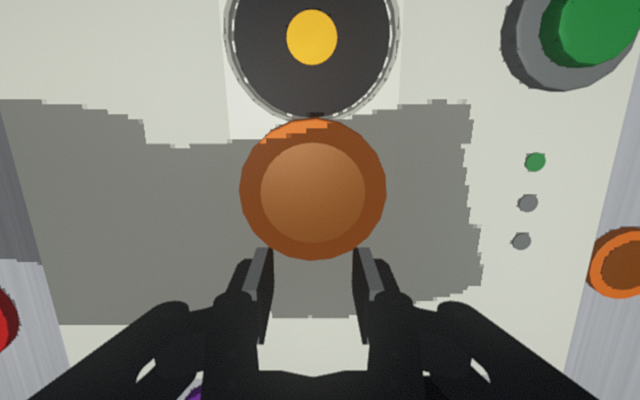

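The wrist view shows the disc at (312,189) cradled between the fingertips. The recess, with its yellow centre at (312,37), is straight ahead.

Run:
```python
from h import *
p,d,M=grab('wrist'); P=p.astype(int)
m=(P[:,:,0]>180)&(P[:,:,1]>130)&(P[:,:,2]<90); m[90:]=0
v,u=np.nonzero(m); print(len(u),u.mean(),v.mean(),world(M,d,u.mean(),v.mean(),37.),np.median(d[v,u]))
print(np.median(world(M,d,u,v),0))
```

```text
2159 311.10050949513663 35.60398332561371 [554.23670602  23.19439531  37.        ] 139.50601
[554.19830693  23.1231666   36.83909607]
```

```bash
python3 -m creep '[{"jaw":-0.18,"xyz":[5,-0.1,-0.5],"angular":[0,0,0]},{"jaw":-0.18,"xyz":[10,-0.2,-0.5],"angular":[0,0,0]},{"jaw":-0.18,"xyz":[15,-0.3,-0.5],"angular":[0,0,0]},{"jaw":-0.18,"xyz":[20,-0.4,-0.5],"angular":[0,0,0]},{"jaw":-0.18,"xyz":[25,-0.5,-0.5],"angular":[0,0,0]},{"jaw":-0.18,"xyz":[30,-0.5,-0.5],"angular":[0,0,0]},{"jaw":-0.18,"xyz":[35,-0.5,-0.5],"angular":[0,0,0]},{"jaw":-0.18,"xyz":[40,-0.5,-0.5],"angular":[0,0,0]},{"jaw":-0.18,"xyz":[45,-0.5,-0.5],"angular":[0,0,0]},{"jaw":-0.18,"xyz":[49,-0.5,-0.5],"angular":[0,0,0]},{"jaw":-0.18,"xyz":[53,-0.5,-0.5],"angular":[0,0,0]},{"jaw":-0.18,"xyz":[55,-0.5,-0.5],"angular":[0,0,0]}]'
python3 look.py b
```

```text
clock: 7.02
eef_pos: [554.6, -17.7, 66.9]
tool_rot: [3.141, -0.0, 1.571]
force: [-0.5, -0.7, 0.2]
width: 35.1
gripper_force: 0.4
t 7.025 pos [554.6 -17.7  66.9] rot [ 3.1 -0.   1.6] F [-0.5 -0.7  0.2] w 35.1
xyz [ 5.7 -1.3 -0.1] ang [ 0. -0.  0.]
wrist 0.76 16327 [554.3  19.8  54. ] [528.6  -7.1  48.1 554.2  19.1  51.8 579.9  43.5  54.9]
dark [ 509    0   91   79 2669] [644.5  72.3  45. ]
dark [293 114  89  52 711] [570.5  42.9  45. ]
dark [ 481  121   73   94 1013] [632.4  30.5  45. ]
dark [   28   248   570   152 36993] [554.3 -67.1  45. ]
top 0.59 308 [549.   27.8  54. ] [528.5   8.9  45.7 548.2  28.   50.3 574.6  43.1  55.3]
```

View pics/bwrist.png

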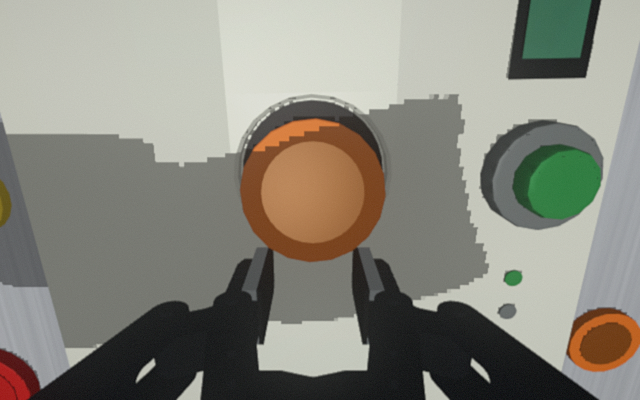

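The disc at (312,190) has its far edge tipped into the recess and its trailing edge still on the rim. A little more pushing is needed.

```bash
python3 -m creep '[{"jaw":-0.18,"xyz":[1,0,0],"angular":[0,0,0]},{"jaw":-0.18,"xyz":[2,0,0],"angular":[0,0,0]},{"jaw":-0.18,"xyz":[3,0,0],"angular":[0,0,0]},{"jaw":-0.18,"xyz":[4,0,0],"angular":[0,0,0]},{"jaw":-0.18,"xyz":[5,0,0],"angular":[0,0,0]},{"jaw":-0.18,"xyz":[5,0,0],"angular":[0,0,0]}]'
python3 look.py c
```

```text
clock: 7.98
eef_pos: [554.5, -12.8, 66.8]
tool_rot: [3.141, -0.0, 1.571]
force: [-0.4, -0.3, -1.2]
width: 35.0
gripper_force: 0.0
t 7.975 pos [554.5 -12.8  66.8] rot [ 3.1 -0.   1.6] F [-0.4 -0.3 -1.2] w 35.0
xyz [ 0.8 -1.2 -0.2] ang [ 0. -0.  0.]
wrist 0.89 14642 [554.3  26.   54. ] [528.9  -3.4  44.1 554.1  23.6  45.4 579.7  48.1  46.6]
dark [ 507    0   94   92 2880] [644.3  74.5  45. ]
dark [323 119  58  52 305] [571.9  45.5  45. ]
dark [ 480  134   73   92 1003] [632.6  30.7  45. ]
dark [   28   248   570   152 37013] [554.2 -62.   45. ]
top 0.51 285 [547.6  32.8  54. ] [527.   14.9  43.8 546.7  34.2  46.6 574.4  47.4  49.8]
```

```bash
python3 -m creep '[{"jaw":-0.18,"xyz":[-2,0,-8],"angular":[0,0,0]},{"jaw":-0.18,"xyz":[-2,0,-60],"angular":[0,0,0]},{"jaw":-1,"xyz":[-10,40,-100],"angular":[0,0,0]},{"jaw":-1,"xyz":[-20,90,-110],"angular":[0,0,0]},{"jaw":-1,"xyz":[-20,90,-110],"angular":[0,0,0]},{"jaw":-1,"xyz":[-20,90,-110],"angular":[0,0,0]},{"jaw":-1,"xyz":[-20,90,-110],"angular":[0,0,0]}]'
python3 - <<'E'
from h import *
np.set_printoptions(precision=4,suppress=True)
p,d,M=grab('wrist','d.png')
for o in silhouettes('wrist','orange_disc'):
    v,u=np.nonzero(o['pixels']&(d>0)); w=world(M,d,u,v); k=np.abs(w[:,2]-46)<4
    if k.sum()>500:
        w=w[k]; A=np.c_[w[:,0]-554,w[:,1]-23,np.ones(len(w))];print('disc',world(M,d,u.mean(),v.mean(),46.),'plane',np.linalg.lstsq(A,w[:,2],rcond=None)[0])
P=p.astype(int);gm=((P[:,:,1]-P[:,:,0]>30)&(P[:,:,1]-P[:,:,2]>20)).astype(np.uint8)
n,l,st,ce=cv2.connectedComponentsWithStats(gm)
for i in range(1,n):
    if st[i,4]>200:
        v,u=np.nonzero((l==i)&(d>0));w=world(M,d,u,v);k=w[:,2]>w[:,2].max()-3;print('green',st[i],np.median(w,0),(w[k].min(0)+w[k].max(0))/2)
rel([645,24.5,110],np.pi/2)
E
```

```text
clock: 9.05
eef_pos: [642.9, -32.7, 176.3]
tool_rot: [-3.139, -0.0, 1.571]
force: [-0.6, 0.3, 0.4]
width: -0.3
gripper_force: 0.0
disc [555.5322  22.7016  46.    ] plane [-0.0042 -0.0006 45.3534]
green [ 300    0   34   47 1538] [645.1998  84.1673  45.0623] [645.0476  83.9263  45.737 ]
green [ 299   97   40   42 1286] [646.0237  25.1725  65.9977] [646.2606  25.1967  66.896 ]
t 9.15 pos [643.4 -32.7 176.5] rot [-3.14  -0.     1.571] F [ 0.3 -1.  -0.7] w 0.3
xyz [57.2  1.7 66.5] ang [-0.001 -0.     0.001]
```

View pics/d.png

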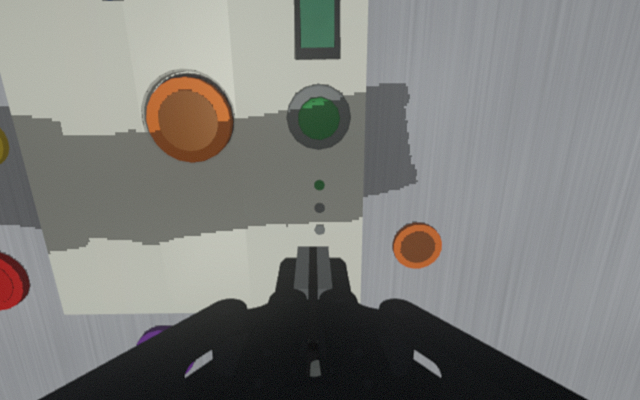

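The disc is flat in the recess at (189,117), and the button is at (319,118), which is world (646,25). The fingers are shut. Now I go above the button and press.

```bash
python3 -m creep '[{"jaw":-1,"xyz":[40,2.6,20],"angular":[0,0,0]},{"jaw":-1,"xyz":[57.9,2.6,50],"angular":[0,0,0]},{"jaw":-1,"xyz":[57.9,2.6,80],"angular":[0,0,0]},{"jaw":-1,"xyz":[57.9,2.6,86],"angular":[0,0,0]},{"jaw":-1,"xyz":[57.9,2.6,88],"angular":[0,0,0]},{"jaw":-1,"xyz":[57.9,2.6,90],"angular":[0,0,0]},{"jaw":-1,"xyz":[57.9,2.6,92],"angular":[0,0,0]},{"jaw":-1,"xyz":[57.9,2.6,93.5],"angular":[0,0,0]},{"jaw":-1,"xyz":[57.9,2.6,95],"angular":[0,0,0]},{"jaw":-1,"xyz":[57.9,2.6,95],"angular":[0,0,0]}]'
```

```text
clock: 10.4
eef_pos: [647.8, 24.6, 82.3]
tool_rot: [3.14, 0.0, 1.571]
force: [0.8, -1.0, 3.1]
width: 0.2
gripper_force: 1.8
```

```bash
python3 -m creep '[{"jaw":-1,"xyz":[0,0,1],"angular":[0,0,0]},{"jaw":-1,"xyz":[0,0,2],"angular":[0,0,0]},{"jaw":-1,"xyz":[0,0,3],"angular":[0,0,0]},{"jaw":-1,"xyz":[0,0,3.5],"angular":[0,0,0]},{"jaw":-1,"xyz":[0,0,3.5],"angular":[0,0,0]}]'
```

```text
clock: 11.02
eef_pos: [647.9, 24.6, 80.0]
tool_rot: [3.14, 0.0, 1.57]
force: [-1.3, -2.1, 14.1]
width: 0.2
gripper_force: 6.7
```

The force has reached 14 N with the button at its stop, so it is fully down. I'll release, back off and check.

```bash
python3 -m creep '[{"jaw":-1,"xyz":[0,0,-5],"angular":[0,0,0]},{"jaw":-1,"xyz":[0,0,-40],"angular":[0,0,0]},{"jaw":-1,"xyz":[-30,0,-90],"angular":[0,0,0]},{"jaw":-1,"xyz":[-77,0,-110],"angular":[0,0,0]},{"jaw":-1,"xyz":[-77,0,-110],"angular":[0,0,0]},{"jaw":-1,"xyz":[-77,0,-110],"angular":[0,0,0]},{"jaw":-1,"xyz":[-77,0,-110],"angular":[0,0,0]}]'
python3 - <<'E'
from h import *
np.set_printoptions(precision=4,suppress=True)
p,d,M=grab('wrist')
for o in silhouettes('wrist','orange_disc'):
    v,u=np.nonzero(o['pixels']&(d>0)); w=world(M,d,u,v); k=np.abs(w[:,2]-46)<4
    if k.sum()>500:
        w=w[k]; A=np.c_[w[:,0]-554,w[:,1]-23,np.ones(len(w))];print('disc',world(M,d,u.mean(),v.mean(),46.),'plane',np.linalg.lstsq(A,w[:,2],rcond=None)[0])
P=p.astype(int);gm=((P[:,:,1]-P[:,:,0]>30)&(P[:,:,1]-P[:,:,2]>20)).astype(np.uint8)
n,l,st,ce=cv2.connectedComponentsWithStats(gm)
for i in range(1,n):
    if st[i,4]>200:
        v,u=np.nonzero((l==i)&(d>0));w=world(M,d,u,v);print('green',np.median(w,0),w[:,2].max())
p,d,M=grab('top')
for t in ['blue_disc','dropper','tube_rack']:
    o=silhouettes('top',t)[0];v,u=np.nonzero(o['pixels']);print(t,np.median(world(M,d,u,v),0))
print(ctrl.read_state()['clock'],ctrl.read_state()['force'])
E
```

```text
clock: 11.9
eef_pos: [646.2, -50.0, 187.1]
tool_rot: [-3.139, -0.002, 1.573]
force: [0.1, 0.1, -0.3]
width: 0.3
gripper_force: 0.0
disc [555.5136  22.4361  46.    ] plane [-0.0031  0.0012 45.3465]
green [644.9359  76.5555  45.0645] 47.33974366965339
green [646.4221  25.2231  65.9943] 68.2045783301233
blue_disc [512.6054 129.0615  54.4481]
dropper [553.3447 252.8736  51.7116]Traceback (most recent call last):
  File "<stdin>", line 15, in <module>
IndexError: list index out of range
```

The disc is seated flat, the button is back up, and the blue disc and dropper have not moved. The rack was simply not detected in that picture because the arm hides it, and the arm never touched it.

```bash
python3 -c "
from cell import ctrl
print(ctrl.finish_job())"
```

```text
the job is handed in; nothing more can be done
None
```

The job is handed in (no verdict came back): the orange disc lies flat in the recess, the button was pressed to its stop and is up again, and the blue disc and dropper measured unmoved; the tube rack was not detected in the last picture, so I could not re-measure it, but the arm was kept clear of it.

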